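# Shut the dispenser's refill hatch and lock its quarter-turn fastener

## Task

The fastener dispenser has just been refilled: push its raised hatch all the way down, then set the fingertips in the slot of the hatch's big blue quarter-turn fastener and turn it clockwise, as seen from above, right to its stop, so that the hatch is locked. Pick nothing up; leave the dispenser's chrome button and drawer alone, do not swing the hatch any further open, and do not disturb the nuts, pin, bottle, tray and screwdriver laid out around.

Things in the scene. Friction and masses are not known exactly. Their poses are not given: they have to be found in the camera images.
- dispenser: Fastener dispenser, a light grey housing fixed to the bench: 270 mm (its x) by 330 mm (its y), top deck 110 mm above the bench. Origin: centre of its underside. Its x points from the drawer front (the side nearer the robot) to the hinge side; yaw within about 0.35 rad of the bench's axes. An opening in the deck is covered by the hatch.
- hatch (a joint): Hinge angle of the refill hatch, rad: 0 = fully shut, flat on the deck (rigid stop), positive = free edge raised; starts 0.45 to 0.9. A friction hinge: the hatch stays at whatever angle it is left, also a little short of shut; about 2 to 8 N pressed on it near its free edge moves it.
- hatch_hinge (a point): Middle of the hatch's hinge line, on the far side of the opening: dispenser x = +110 mm, y = 0, at deck height (110 mm above the bench). The hinge line runs along the dispenser's y. Site axes are the hatch's own: x points from the free edge to the hinge, y along the hinge line, z out of its upper face.
- hatch_edge (a point): Middle of the hatch's free edge (the end nearer the robot), on its upper face. The hatch is an aluminium plate 200 mm (hinge to free edge) by 220 mm, 8 mm thick, its underside in the hinge plane: shut, its upper face is 118 mm above the bench. While raised, its upper face looks up and away from the robot. Axes as hatch_hinge.
- fastener (a joint): Angle of the quarter-turn fastener, rad, growing clockwise seen from above: 0 = unlocked (slot parallel to the free edge; starts 0 to 0.2), 1.571 = locked, at its stop (slot pointing at the free edge and green mark). About 0.2 N m turns it; it stays where left. Its cam tongue swings under a keeper: turned before the hatch is down, it keeps the hatch from shutting.
- fastener_face (a point): Centre of the fastener's round blue-anodised face (84 mm diameter), on its turning axis, 2 mm above the hatch's upper face, in the middle of the hatch's width, 130 mm from the hinge line and 70 mm from the free edge. Shut: 120 mm above the bench. z is the turning axis, out of the face.
- finger_slot: The finger slot across the fastener: a straight, closed-ended recess 28 mm wide, 72 mm long and 16 mm deep with a dark floor, centred on the turning axis. Origin: on the axis, at the face's height; its x runs along the slot (both ends look alike), z out of the face.
- drawer_button (a joint): Travel of the chrome drawer button, m: 0 = untouched, 0.006 = pressed in. It is 20 mm wide and stands up to 18 mm above the deck's front strip, 85 mm to the dispenser's -y side and 112 mm before its centre (-x).
- drawer (a joint): Opening of the small aluminium dispensing drawer in the dispenser's front, m; 0 = shut, as it starts.
- nut_deck: Large gold lock nut, 30 mm across flats, 17 mm high, lying flat on the dispenser's deck beside the hatch, on the dispenser's +y side. Origin: centre of its underside.
- nut_bench: The same nut, lying flat on the bench close beside the dispenser. Origin: centre of its underside.
- pin: Matte titanium clevis pin standing on its head, 52 mm high, head 22 mm and shank 13 mm in diameter, on the bench close beside the dispenser. Origin: centre of its underside.
- bottle: Small amber bottle with a white cap, 34 mm in diameter, 75 mm high, standing on the bench close beside the dispenser. Origin: centre of its underside.
- tray: Clear acrylic kitting tray, 150 by 110 by 26 mm with four compartments, on the bench on the dispenser's +y side. Origin: centre of its underside.
- screwdriver: Black-handled torque screwdriver, 203 mm long, 33 mm thick, lying on the bench on the dispenser's -y side. Origin: on the bench under the front end of the handle; x towards the tip.

How it is judged:
On the way, in this order (a step that is already met when the one before it is completed fails the run):
1. the hatch is pushed fully shut (within 0.02 rad) with the fastener still unlocked (below 0.4 rad) (value of joint hatch below 0.02 rad and value of joint fastener below 0.4 rad), for 0.2 s.
2. a fingertip pressing on the slot's side walls has turned the fastener more than half way, hatch still shut (contact force between the fingers and finger_slot above 0.5 N and value of joint fastener above 0.8 rad and value of joint hatch below 0.02 rad), for 0.05 s.
At the end, for the whole second after the job is handed in: The hatch is shut to within 0.02 rad (4 mm at its free edge) and the fastener turned to within 0.12 rad of its locked stop (above 1.45 rad) and at rest; the drawer is shut, its button out, and every loose thing within 15 mm of where it lay, the pin and bottle upright (value of joint hatch below 0.02 rad and value of joint fastener above 1.45 rad and velocity of joint fastener below 0.05 rad/s and value of joint drawer_button below 0.003 m and value of joint drawer below 0.005 m and distance of each of nut_deck, nut_bench, pin, bottle, tray, screwdriver from where it was at the start of the episode below 0.015 m and angle between each of pin, bottle's own z axis and vertical below 0.2 rad); the robot touches nothing.
It fails at once if the chrome drawer button is pressed or the drawer opened (value of joint drawer_button above 0.003 m or value of joint drawer above 0.01 m).
It fails at once if the hatch is swung further open (value of joint hatch above 1.05 rad).
It fails at once if a nut, the pin, the bottle, the tray or the screwdriver is shifted or lifted by more than 15 mm, or the pin or bottle tipped (distance of any of nut_deck, nut_bench, pin, bottle, tray, screwdriver from where it was at the start of the episode above 0.015 m or angle between any of pin, bottle's own z axis and vertical above 0.3 rad).
It also fails if it takes over 48 s, if anything falls off the work surface, if the arm or the gripper's body presses on something with over 40 N, if the wrist force passes 120 N, or if a joint passes its speed limit or range.

## Robot

A 6-joint arm with a two-finger parallel gripper is mounted at the origin on the work surface. World frame = base frame: x ahead of the robot, y to its left, z up, the work surface at z = 0. Lengths are in m, angles in rad, forces in N, time in s.
With the tool pointing down it reaches from about 0.35 to 0.85 m from the base axis. Payload 8.1 kg.
Tool frame: the origin (TCP) lies at the very end of the fingers, on their centre line; the grasp point (between the pads) lies 19 mm behind it; z points along the fingers, y is the direction in which the jaws open and shut (so a half turn about z gives the same grasp; the last joint's range is limited). The gripper opens to 85 mm and grips with 20 to 120 N. Pads are 22 mm wide; open, the fingers measure 114 mm over their backs; the gripper's body (76 mm by 85 mm) begins 54 mm behind the grasp point. The pads swing forward as they close: fully open they stand 13 mm farther back than shut.
Start: joints at [1.081, 0.13, 1.488, -0, 1.523, -0.085], TCP at [0.236, 0.552, 0.231] pointing down, gripper open.
Joint ranges: [-2.96, 2.96], [-0.89, 2.26], [0.02, 2.5], [-1.34, 4.48], [0, 2.73], [-2.66, 2.66]. Speed limits (rad/s): [2.39, 2.39, 2.79, 3.14, 3.14, 3.14].

## Interface

Orientations are given as a rotation vector (axis times angle).
In Python, from workcell import arm gives the robot as it stands. The module is installed in compiled form; this text tells all that it offers. Calls block until the motion is done:
- arm.reach(position, orientation): joint-space move of the TCP to a pose.
- arm.move_l(position, rot=None, velocity=0.15): straight line of the TCP; rot=None keeps the orientation; velocity is the mean speed in m/s.
- arm.move_joints(angles): joint-space move.
- arm.command_gripper(opening, force=None): finger opening in m; force is the grip in N (None keeps the last); returns when the fingers have stopped.
- arm.hold(seconds).
- arm.ik(position, orientation): joint angles nearest the present ones, or None.
- arm.grab_frame(name): name is "side" or "top" or "wrist"; returns a dict with "frame" (384x512x3 uint8, red, green, blue), "camera_matrix" (3x3 intrinsics, pixels), "world_from_camera" (4x4, takes a point from camera to world coordinates). Camera axes: x right, y up, looking along -z (the intrinsics and any distortion apply to the point x, -y, -z); pixel columns grow to the right and rows downward; lengths in m; the calibration is good to about 2 mm. The wrist camera is an equidistant fisheye: a pixel r from the principal point sees the ray r / f radians off the axis. A picture is of the moment at which its call begins. There is no depth.
A pose or a line that the arm cannot do raises arm.Unreachable and nothing moves.
- arm.job_done(): hands the job in, once; it reports no verdict.
Trained networks look in a picture, given as the dict that the camera call returned (one of the last four; its "shot" number tells which), for a name from the list of things; names that differ only in an ending like _2 or _b are one class to them, and where a whole thing is asked for, a point or a joint stands for the part that bears it (a point fixed in the world has none). Each returns a list of dicts, best first, with "score" (0 to 1); they miss things now and then, are a little off and sometimes report something else, mostly with a low value. They report only what shows in the picture. A call takes as long as a camera call.
- arm.trace(thing, picture): "region" (384x512 bool, what is visible of it) and "bbox" ([centre column, centre row, width, height] in pixels, round what is visible of it).
Readings, each from a call of its own:
- arm.current_t(): time.
- arm.current_q(): joint angles.
- arm.current_joint_velocities(): joint speeds.
- arm.current_joint_torque(): joint torques, N m.
- arm.current_tcp_pos(): TCP position.
- arm.current_tcp_rot(): TCP orientation.
- arm.current_force(): force on the tool from outside, world axes, zero at the start.
- arm.current_wrist_torque(): the same for the moment, N m.
- arm.current_grip_width(): finger opening in m.
Only numpy, scipy, OpenCV 4.12 (cv2) and the standard library are available. Lean on these libraries where they do the work, as an engineer would, in place of code of your own. Each camera call takes 0.05 s, during which the arm holds its last target.

## Working session

There is one attempt and no reset: what is moved stays moved. The work goes in short steps, each a Python script; the robot and the scene stay as the last script left them, time stands still between calls to the robot, and variables do not carry over. Pictures are saved under pics/ and viewed, and the job is handed in when it is done.

```bash
mkdir -p pics; python3 - <<'E'
from workcell import arm
import cv2,numpy as np,pickle
d={}
for n in ["side","top","wrist"]:
    p=arm.grab_frame(n); d[n]={k:p[k] for k in p}
    cv2.imwrite(f"pics/{n}0.png",cv2.cvtColor(p["frame"],cv2.COLOR_RGB2BGR))
    print(n,np.round(p["camera_matrix"],1).tolist(),np.round(p["world_from_camera"],3).tolist(),[k for k in p])
pickle.dump(d,open("p0.pkl","wb"))
print(arm.current_t(),arm.current_tcp_rot(),arm.current_force())
E
```

```text
side [[443.1, 0.0, 258.2], [0.0, 443.1, 199.8], [0.0, 0.0, 1.0]] [[0.785, 0.407, -0.467, 0.08], [-0.619, 0.536, -0.574, -0.505], [0.016, 0.74, 0.672, 0.792], [0.0, 0.0, 0.0, 1.0]] ['frame', 'camera_matrix', 'world_from_camera', 'shot']
top [[383.2, 0.0, 262.1], [0.0, 383.2, 187.9], [0.0, 0.0, 1.0]] [[-0.013, 0.99, -0.139, 0.412], [-1.0, -0.016, -0.016, 0.05], [-0.018, 0.139, 0.99, 0.984], [0.0, 0.0, 0.0, 1.0]] ['frame', 'camera_matrix', 'world_from_camera', 'shot']
wrist [[297.3, 0.0, 252.0], [0.0, 297.3, 189.9], [0.0, 0.0, 1.0]] [[0.394, -0.87, -0.296, 0.158], [0.919, 0.372, 0.128, 0.583], [-0.001, -0.322, 0.947, 0.372], [0.0, 0.0, 0.0, 1.0]] ['frame', 'camera_matrix', 'world_from_camera', 'shot']
0.15 [-6.31464187e-01 -3.07707240e+00  2.14339160e-03] [-0.29857011  0.49155399 -0.18996447]
```

```bash
sleep 3; python3 -c "
import cv2,numpy as np
for n in ['side','top','wrist']:
    print(cv2.imread(f'pics/{n}0.png').shape)"
```

```text
(384, 512, 3)
(384, 512, 3)
(384, 512, 3)
```

View pics/side0.png

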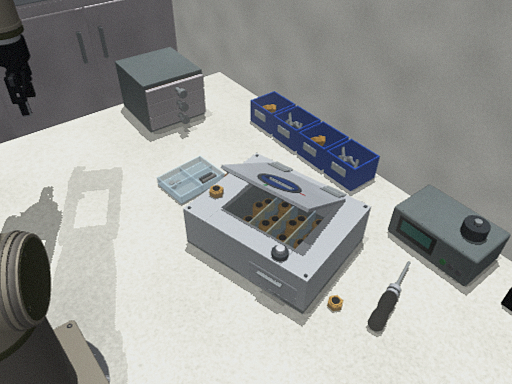

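View pics/top0.png

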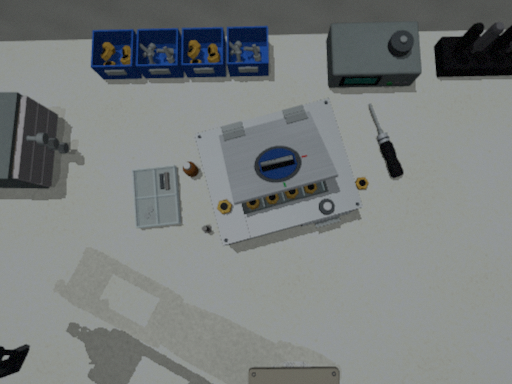

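View pics/wrist0.png

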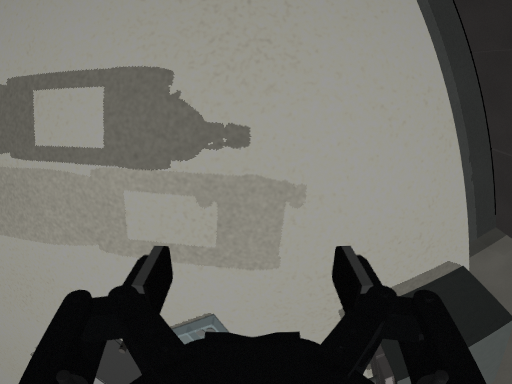

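The top view shows the dispenser around px (278,170), with deck corner screws near (199,136), (326,102), (358,205) and (226,240). The button is at (326,207) and the fastener at (278,163). I'll zoom in for corners.

```bash
python3 - <<'E'
import cv2
a=cv2.imread('pics/top0.png')[90:250,180:380]; cv2.imwrite('pics/topz.png',cv2.resize(a,(800,640)[:2] if 0 else (750,600),interpolation=cv2.INTER_CUBIC))
a=cv2.imread('pics/side0.png')[145:310,175:375]; cv2.imwrite('pics/sidez.png',cv2.resize(a,(720,594),interpolation=cv2.INTER_CUBIC))
E
```

```text
(no output)
```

View pics/topz.png

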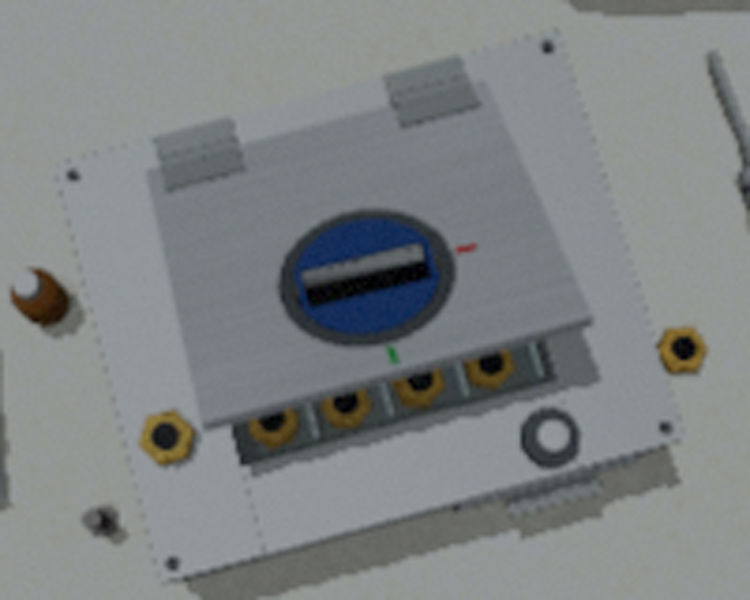

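View pics/sidez.png

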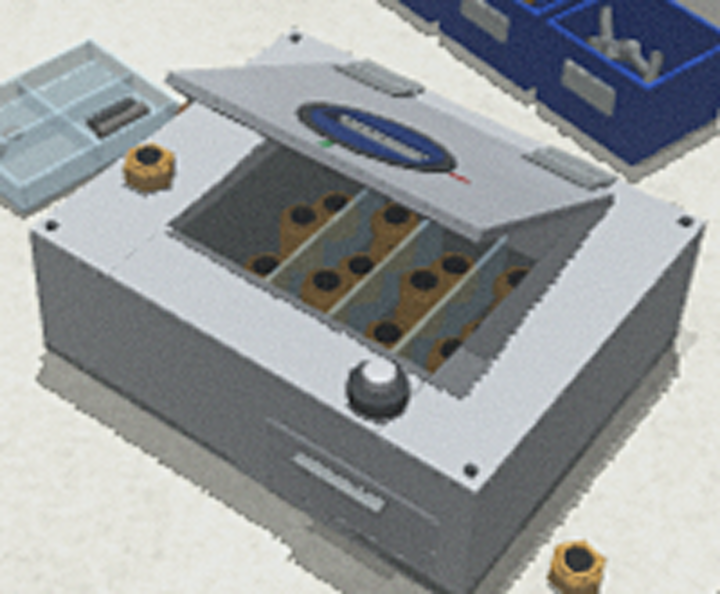

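```bash
cat > helpers.py <<'E'
import numpy as np,pickle
from scipy.spatial.transform import Rotation as R
def proj(cam,P):
    T=np.array(cam["world_from_camera"]);K=np.array(cam["camera_matrix"])
    p=(np.atleast_2d(P)-T[:3,3])@T[:3,:3]
    q=np.c_[p[:,0],-p[:,1],-p[:,2]]@K.T
    return q[:,:2]/q[:,2:]
def disp2w(v,P):
    c,s=np.cos(v[2]),np.sin(v[2]); P=np.atleast_2d(P)
    return np.c_[v[0]+c*P[:,0]-s*P[:,1],v[1]+s*P[:,0]+c*P[:,1],P[:,2]]
def hatch2d(h,P): # hatch coords: x from free edge to hinge (0 at hinge), z from hinge plane
    P=np.atleast_2d(P);c,s=np.cos(h),np.sin(h)
    return np.c_[0.11+c*P[:,0]+s*P[:,2],P[:,1],0.11-s*P[:,0]+c*P[:,2]]
E
cat > fit.py <<'E'
from helpers import *
from scipy.optimize import least_squares
d=pickle.load(open("p0.pkl","rb"))
tz=lambda u,v:(180+u/3.75-.37,90+v/3.75-.37)
sz=lambda u,v:(175+u/3.6-.36,145+v/3.6-.36)
# order: back-left, back-right, front-right, front-left
ts=[tz(72,175),tz(548,47),tz(665,427),tz(172,564)]
ss=[sz(295,38),sz(685,221),sz(471,470),sz(51,226)]
tc=[tz(62,165),tz(558,30),tz(682,440),tz(162,582)]
sc=[None,sz(705,225),sz(478,490),sz(32,225)]
sg=np.array([[1,1],[1,-1],[-1,-1],[-1,1]])
th=[tz(205,425),tz(592,320),tz(367,277)]; sh=[sz(168,72),sz(484,232),sz(379,136)]
def f(v):
    r=[]
    S=disp2w(v,np.c_[sg*[v[3],v[4]],np.full(4,.11)]); C=disp2w(v,np.c_[sg*[.135,.165],np.full(4,.11)])
    H=disp2w(v,hatch2d(v[5],[[-.2,.11,.008],[-.2,-.11,.008],[-.13,0,.010]]))
    for cam,s,c,h in(("top",ts,tc,th),("side",ss,sc,sh)):
        o=v[6:8] if cam=="top" else v[8:10]
        for obs,P in((s,S),(c,C),(h,H)):
            q=proj(d[cam],P)+o
            for a,b in zip(obs,q):
                if a is not None:r+=list(np.array(a)-b)
    return np.array(r+list(v[6:]*1.5))
s=least_squares(f,[.45,.0,.2,.125,.155,.6,0,0,0,0],loss='soft_l1')
print(np.round(s.x,4));print(np.round(f(s.x),1))
np.save("pose.npy",s.x)
v=s.x
E
python3 fit.py
```

```text
[ 0.5763  0.0315  0.2513  0.1252  0.155   0.5003  0.5511 -0.2938 -0.862
  0.0495]
[-0.3 -0.   0.  -0.3  0.  -0.5  0.   0.2  2.1  0.1 -0.2  0.1 -0.9  0.
  0.5 -0.4  0.9 -0.3 -0.4  0.1  0.2  0.4 -0.4  0.2 -0.6  0.  -0.3 -0.2
 -0.4  0.2 -1.1  1.6 -0.  -0.5  0.7 -0.6  0.1 -0.2  0.3  0.   0.2  0.2
  0.8 -0.4 -1.3  0.1]
```

```bash
cat >> helpers.py <<'E'
pose=np.load("pose.npy") if __import__("os").path.exists("pose.npy") else None
def rv(phi): # tool down, jaw (tool y) at world angle phi
    y=np.array([np.cos(phi),np.sin(phi),0]);z=np.array([0,0,-1.]);x=np.cross(y,z)
    return R.from_matrix(np.c_[x,y,z]).as_rotvec()
E
python3 - <<'E'
from workcell import arm
from helpers import *
v=pose
c=disp2w(v,[[-.02,0,.2]])[0]; print("fast",c)
for base in (np.pi/2,-np.pi/2):
    for th in(-.1,.0,.4,.8,1.2,1.57,1.75,1.9):
        for z in (.108,):
            q=arm.ik([c[0],c[1],z],rv(v[2]+base-th)); print(round(base,2),th,None if q is None else np.round(q,2))
p=disp2w(v,hatch2d(v[5],[-.182,.02,.008]))[0]; print(p)
print(arm.ik([p[0],p[1],.3],rv(v[2]+np.pi/2)),arm.ik([p[0],p[1],.3],rv(v[2]-np.pi/2)), arm.current_t())
E
```

```text
fast [0.55688484 0.02656204 0.2       ]
1.57 -0.1 [-0.04  0.11  1.74 -0.    1.29 -1.97]
1.57 0.0 [-0.04  0.11  1.74 -0.    1.29 -1.87]
1.57 0.4 [-0.04  0.11  1.74 -0.    1.29 -1.47]
1.57 0.8 [-0.04  0.11  1.74 -0.    1.29 -1.07]
1.57 1.2 [-0.04  0.11  1.74  0.    1.29 -0.67]
1.57 1.57 [-0.04  0.11  1.74 -0.    1.29 -0.3 ]
1.57 1.75 [-0.04  0.11  1.74 -0.    1.29 -0.12]
1.57 1.9 [-0.04  0.11  1.74 -0.    1.29  0.03]
-1.57 -0.1 [-0.04  0.11  1.74 -0.    1.29  1.18]
-1.57 0.0 [-0.04  0.11  1.74 -0.    1.29  1.28]
-1.57 0.4 [-0.04  0.11  1.74 -0.    1.29  1.68]
-1.57 0.8 [-0.04  0.11  1.74 -0.    1.29  2.08]
-1.57 1.2 [-0.04  0.11  1.74  0.    1.29  2.48]
-1.57 1.57 None
-1.57 1.75 None
-1.57 1.9 None
[0.52686896 0.03950361 0.20432645]
[-2.22201459e-02 -8.28785949e-02  1.58078180e+00 -4.44089210e-16
  1.64368945e+00 -1.84435788e+00] [-2.22201459e-02 -8.28785949e-02  1.58078180e+00 -8.88178420e-16
  1.64368945e+00  1.29723477e+00] 0.15
```

```bash
python3 - <<'E'
from workcell import arm
from helpers import *
import cv2
v=pose; rot=rv(v[2]+np.pi/2)
p=disp2w(v,hatch2d(v[5],[-.182,.02,.008]))[0]
arm.command_gripper(.030,20)
arm.reach([p[0],p[1],.30],rot)
arm.hold(.2)
print(arm.current_t(),arm.current_tcp_pos(),arm.current_grip_width(),arm.current_force())
for n in("side","wrist"):
    f=arm.grab_frame(n);cv2.imwrite(f"pics/{n}1.png",cv2.cvtColor(f["frame"],cv2.COLOR_RGB2BGR))
E
```

```text
3.05 [0.52682551 0.04009084 0.29990513] 0.02988762145097605 [-0.56325133  0.37506165  0.08862406]
```

```bash
sleep 8; python3 -c "
import cv2,numpy as np
cv2.imwrite('pics/c1.png',np.hstack([cv2.imread('pics/side1.png')[40:340,130:530],cv2.imread('pics/wrist1.png')[40:340,56:456]]))"
```

```text
(no output)
```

View pics/c1.png

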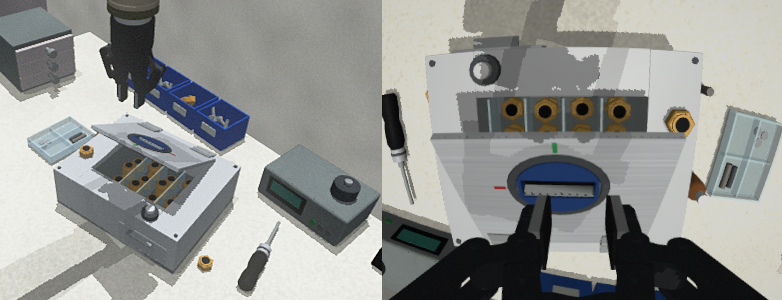

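The gripper hangs over the hatch: the fingers are at about (120,95) in the left panel, and the wrist panel shows the free edge at row ~135. Now I'll push along the hatch's arc.

```bash
python3 - <<'E'
from workcell import arm
from helpers import *
v=pose; rot=rv(v[2]+np.pi/2)
def pt(h,dz): 
    p=disp2w(v,hatch2d(h,[-.183,.02,.008]))[0]; return p+[0,0,dz]
arm.move_l(pt(v[5],.025),rot,.12)
hs=np.r_[np.linspace(v[5],.02,10)]
f0=np.array(arm.current_force())
for h in hs:
    arm.move_l(pt(h,.005+.011*np.tan(h)),rot,.08)
    print(round(h,2),round(arm.current_t(),2),np.round(arm.current_force()-f0,1),np.round(arm.current_tcp_pos(),4))
    if abs(arm.current_force()[2]-f0[2])>25: break
z=pt(0,0.004)[2]
p=pt(0,0)
while z>.104:
    arm.move_l([p[0],p[1],z],rot,.04)
    f=arm.current_force()-f0
    print(round(z,4),np.round(f,1),round(arm.current_tcp_pos()[2],4))
    if f[2]>25: break
    z-=.0015
arm.hold(.3); print(arm.current_t(),arm.current_force()-f0,arm.current_tcp_pos())
E
```

```text
0.5 4.21 [ 0.3 -1.  -1. ] [0.5256 0.0393 0.2152]
0.45 4.49 [-0.6 -0.4 -0.8] [0.521  0.038  0.2064]
0.39 4.78 [-0.4 -1.  -0.3] [0.5168 0.037  0.1969]
0.34 5.06 [ 0.8 -1.  -0.6] [0.513  0.036  0.1872]
0.29 5.34 [-0.2 -0.8 -0.3] [0.5096 0.0352 0.1772]
0.23 5.62 [-0.9 -0.8 -0.4] [0.5067 0.0344 0.1672]
0.18 5.91 [-0.9 -0.4 -0.2] [0.5044 0.0338 0.1572]
0.13 6.19 [-0.6 -0.7 -0.3] [0.5026 0.0334 0.147 ]
0.07 6.47 [ 0.   0.1 -0.2] [0.5012 0.033  0.1367]
0.02 6.76 [-1.  -1.4 -0.6] [0.5003 0.0328 0.1263]
0.122 [-0.5 -0.8 -0.6] 0.1218
0.1205 [-0.1 -1.2  0.2] 0.1204
0.119 [-0.7 -0.9 -0.5] 0.1189
0.1175 [ 0.6 -0.8  1.4] 0.1176
0.116 [-7.7 -1.1 14. ] 0.1175
0.1145 [-14.6  -1.6  25.6] 0.1173
8.5833 [-14.15417512   0.11893926  25.64825865] [0.50082916 0.03272278 0.1173707 ]
```

```bash
python3 - <<'E'
from workcell import arm
import cv2,numpy as np
s=[cv2.cvtColor(arm.grab_frame(n)["frame"],cv2.COLOR_RGB2BGR) for n in("side","wrist")]
cv2.imwrite('pics/c2.png',np.hstack([cv2.resize(s[0][130:320,170:390],(440,380)),s[1][0:380,76:436]]))
E
sleep 5
```

```text
(no output)
```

View pics/c2.png

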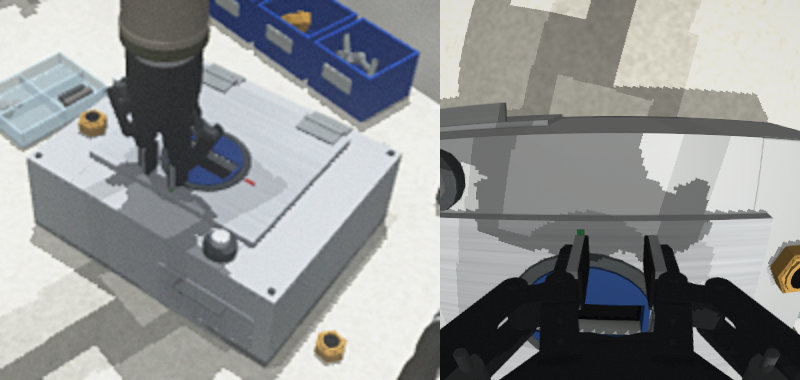

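```bash
python3 - <<'E'
from workcell import arm
from helpers import *
import cv2
v=pose; rot=rv(v[2]+np.pi/2)
p=np.array(arm.current_tcp_pos())
arm.move_l([p[0],p[1],.16],rot,.15)
p=disp2w(v,[[.05,0,.25]])[0]
arm.move_l(p,rot,.25); arm.hold(.2)
print(arm.current_t(),arm.current_tcp_pos())
d={}
for n in("side","wrist","top"):
    d[n]=arm.grab_frame(n);cv2.imwrite(f"pics/{n}3.png",cv2.cvtColor(d[n]["frame"],cv2.COLOR_RGB2BGR))
for n in("side","wrist","top"):
    for t in("finger_slot",):
        r=arm.trace(t,d[n]); print(n,t,[(round(x["score"],2),np.round(x["bbox"],1)) for x in r[:2]])
        d[n]["reg"]=r[0]["region"] if r else None
pickle.dump(d,open("p3.pkl","wb"))
s=[cv2.imread(f"pics/{n}3.png") for n in("side","wrist")]
cv2.imwrite('pics/c3.png',np.hstack([s[0][40:340,130:530],s[1][40:384,76:436][:300]]))
print(arm.current_t())
E
```

```text
10.1 [0.62344246 0.04390634 0.24874205]
side finger_slot [(0.53, array([276.2, 206.3,  21.4,  15. ]))]
wrist finger_slot [(0.51, array([253.5, 123.8,  73. ,   6.1])), (0.45, array([252.3, 107.3,  94.3,  93.4]))]
top finger_slot []
10.4
```

```bash
sleep 6
```

```text
(no output)
```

View pics/c3.png

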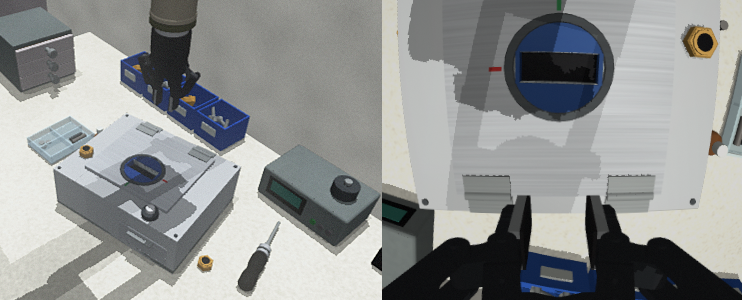

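View pics/top3.png

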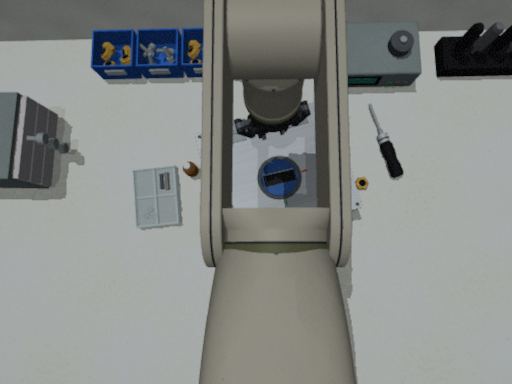

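Wrist view: the hatch looks flat, the slot is at about (560,67) in the right panel, and the slot is nearly parallel to the free edge. Next I'll measure centre and angle by rectifying the wrist image onto the z=0.12 plane.

```bash
cat > rect.py <<'E'
from helpers import *
import cv2
def rectify(cam,v,z,n=160,scale=1000.):  # image in dispenser axes, centred on fastener; rows: +x_d down->up, 0.5mm px
    px=.5e-3
    j,i=np.meshgrid(np.arange(320),np.arange(240))
    X=-.02+(119.5-i)*px; Y=(159.5-j)*px   # up = +x_d (hinge), left=+y_d
    W=disp2w(v,np.c_[X.ravel(),Y.ravel(),np.full(X.size,z)])
    T=np.array(cam["world_from_camera"]);K=np.array(cam["camera_matrix"])
    p=(W-T[:3,3])@T[:3,:3]; q=np.c_[p[:,0],-p[:,1],-p[:,2]]
    rr=np.hypot(q[:,0],q[:,1]); th=np.arctan2(rr,q[:,2])
    u=K[0,2]+K[0,0]*th*q[:,0]/rr; w=K[1,2]+K[1,1]*th*q[:,1]/rr
    return cv2.remap(cam["frame"],u.reshape(X.shape).astype(np.float32),w.reshape(X.shape).astype(np.float32),cv2.INTER_LINEAR)
if __name__=="__main__":
    d=pickle.load(open("p3.pkl","rb"))
    im=rectify(d["wrist"],pose,.12)
    cv2.imwrite("pics/rect3.png",cv2.resize(cv2.cvtColor(im,cv2.COLOR_RGB2BGR),(800,600),interpolation=cv2.INTER_CUBIC))
    hsv=cv2.cvtColor(im,cv2.COLOR_RGB2HSV)
    b=((hsv[...,0]>100)&(hsv[...,0]<130)&(hsv[...,1]>110)&(hsv[...,2]>35)).astype(np.uint8)
    b=cv2.morphologyEx(b,cv2.MORPH_OPEN,np.ones((3,3)))
    c=max(cv2.findContours(b,cv2.RETR_EXTERNAL,cv2.CHAIN_APPROX_NONE)[0],key=cv2.contourArea)
    h=cv2.convexHull(c); e=cv2.fitEllipse(h); print("blue",e)
    m=np.zeros_like(b);cv2.drawContours(m,[h],-1,1,-1)
    s=((m==1)&(b==0)).astype(np.uint8); s=cv2.morphologyEx(s,cv2.MORPH_OPEN,np.ones((7,7)))
    c=max(cv2.findContours(s,cv2.RETR_EXTERNAL,cv2.CHAIN_APPROX_NONE)[0],key=cv2.contourArea)
    print("slot",cv2.minAreaRect(c))
E
python3 rect.py
```

```text
blue ((157.79708862304688, 123.99397277832031), (166.75245666503906, 166.99537658691406), 93.4261245727539)
slot ((157.82717895507812, 124.21240234375), (137.40606689453125, 59.45329284667969), 1.6602822542190552)
```

```bash
sleep 3
```

```text
(no output)
```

View pics/rect3.png

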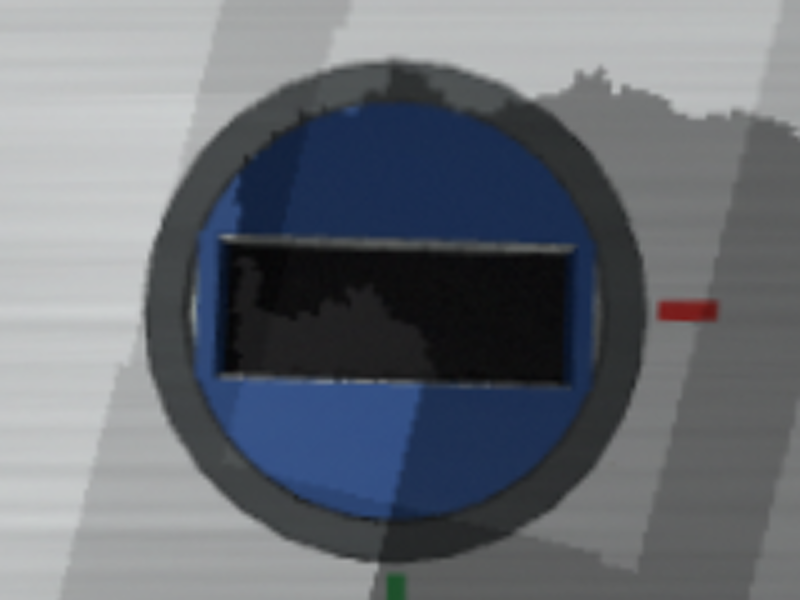

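```bash
python3 - <<'E'
from workcell import arm
from helpers import *
import cv2
v=pose; rot=rv(v[2]+np.pi/2-.03)
p=disp2w(v,[[-.0212,.0004,.16]])[0]
arm.move_l(p,rot,.2)
p[2]=.128
arm.move_l(p,rot,.1); arm.hold(.2)
print(arm.current_t(),p,arm.current_tcp_pos(),arm.current_grip_width())
d={}
for n in("side","wrist"):
    d[n]=arm.grab_frame(n);cv2.imwrite(f"pics/{n}4.png",cv2.cvtColor(d[n]["frame"],cv2.COLOR_RGB2BGR))
pickle.dump(d,open("p4.pkl","wb"))
s=[cv2.imread(f"pics/{n}4.png") for n in("side","wrist")]
cv2.imwrite('pics/c4.png',np.hstack([cv2.resize(s[0][150:270,210:340],(416,384),interpolation=2),cv2.resize(s[1][200:384,160:344],(384,384),interpolation=2)]))
E
```

```text
11.7917 [0.55562306 0.02665102 0.128     ] [0.55628401 0.02664214 0.12893581] 0.030302797614416167
```

```bash
sleep 6
```

```text
(no output)
```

View pics/c4.png

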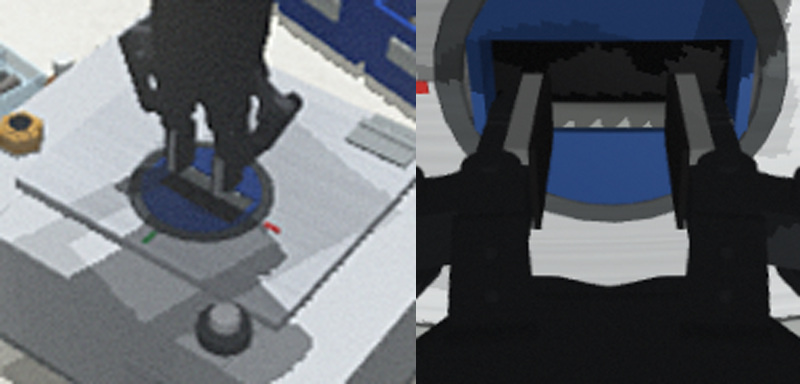

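The fingertips look laterally centred over the slot: right-panel tips are at (527,73) and (688,73), and the slot spans rows 40 to 130. I'll descend with force monitoring.

```bash
python3 - <<'E'
from workcell import arm
from helpers import *
v=pose; rot=rv(v[2]+np.pi/2-.03)
p=disp2w(v,[[-.0212,.0004,.16]])[0]
arm.hold(.1)
f0=np.array(arm.current_force())
for z in(.124,.121,.119,.117,.115,.113,.111,.109):
    p[2]=z; arm.move_l(p,rot,.05)
    f=arm.current_force()-f0; a=np.array(arm.current_tcp_pos())
    print(z,np.round(f,1),np.round(a,4))
    if f[2]>12: print("contact");break
arm.hold(.1);print(arm.current_t(),np.round(arm.current_force()-f0,1))
E
```

```text
0.124 [-1.1  1.6  0.5] [0.5553 0.0267 0.1235]
0.121 [-1.8  1.1  1.2] [0.5554 0.0267 0.1206]
0.119 [-0.   0.6  0.5] [0.5555 0.0267 0.1188]
0.117 [-1.1  1.   0.9] [0.5555 0.0267 0.1168]
0.115 [-0.6 -0.3  0.5] [0.5555 0.0267 0.1148]
0.113 [-1.2  0.5 -0.2] [0.5555 0.0267 0.1128]
0.111 [-0.4  0.5  0.2] [0.5555 0.0266 0.1108]
0.109 [-1.2 -0.1 -0.5] [0.5555 0.0266 0.1088]
14.0917 [-1.5 -0.5  0.2]
```

The tips are in the slot 11 mm deep with no contact. Now turn.

```bash
python3 - <<'E'
from workcell import arm
from helpers import *
v=pose
p=disp2w(v,[[-.0212,.0004,.109]])[0]
f0=np.array(arm.current_force());t0=np.array(arm.current_wrist_torque())
for th in np.arange(.1,1.86,.1):
    arm.reach(p,rv(v[2]+np.pi/2-th))
    f=arm.current_force()-f0; t=arm.current_wrist_torque()-t0
    y=R.from_rotvec(arm.current_tcp_rot()).as_matrix()[:,1]
    act=v[2]+np.pi/2-np.arctan2(y[1],y[0])
    print(round(th,2),round(act,3),np.round(f,1),np.round(t,2),np.round(arm.current_tcp_pos(),4),round(arm.current_t(),2))
    if np.linalg.norm(f)>40 or abs(t[2])>2.5: print("stop");break
E
```

```text
0.1 0.098 [0.7 2.1 0.2] [-0.01 -0.01  0.03] [0.5557 0.0267 0.1091] 14.34
0.2 0.196 [ 4.  -0.2 -0.5] [-0.11 -0.58  0.07] [0.5562 0.0265 0.1093] 14.59
0.3 0.295 [ 5.  -0.2 -0.4] [-0.2  -0.7   0.08] [0.5561 0.0265 0.1093] 14.84
0.4 0.395 [ 5.1  0.1 -1.4] [-0.24 -0.76  0.09] [0.556  0.0265 0.1092] 15.09
0.5 0.496 [ 5.7 -0.6 -0.5] [-0.23 -0.77  0.11] [0.5559 0.0266 0.1092] 15.34
0.6 0.597 [ 4.5 -0.1 -0.2] [-0.25 -0.72  0.05] [0.5558 0.0266 0.1092] 15.59
0.7 0.697 [ 4.3 -1.   0. ] [-0.28 -0.68  0.04] [0.5557 0.0266 0.1091] 15.84
0.8 0.795 [ 4.3 -1.2  0.4] [-0.24 -0.6   0.06] [0.5556 0.0266 0.1091] 16.09
0.9 0.895 [ 5.   0.2 -0.1] [-0.31 -0.6   0.03] [0.5556 0.0267 0.1091] 16.34
1.0 0.994 [ 3.6 -0.3  0.8] [-0.27 -0.51  0.02] [0.5556 0.0267 0.109 ] 16.59
1.1 1.094 [ 3.2 -0.3  1.4] [-0.28 -0.45  0.13] [0.5555 0.0268 0.109 ] 16.84
1.2 1.194 [2.9 0.4 1.1] [-0.27 -0.26  0.02] [0.5555 0.0268 0.109 ] 17.09
1.3 1.294 [2.4 0.1 0.9] [-0.11 -0.27 -0.01] [0.5554 0.0268 0.1089] 17.34
1.4 1.394 [1.8 0.8 0.6] [-0.12 -0.12  0.  ] [0.5554 0.0268 0.1088] 17.59
1.5 1.494 [0.5 0.2 0.6] [-0.07 -0.02  0.03] [0.5553 0.0268 0.1087] 17.84
1.6 1.594 [0.4 1.3 1.6] [ 0.13 -0.   -0.03] [0.5553 0.0268 0.1088] 18.09
1.7 1.694 [-0.3  1.7  0.2] [ 0.22  0.13 -0.04] [0.5553 0.0269 0.1088] 18.34
1.8 1.792 [-1.3  3.4  1. ] [0.43 0.26 1.77] [0.5552 0.027  0.1088] 18.59
```

```bash
python3 - <<'E'
from workcell import arm
from helpers import *
import cv2
from rect import rectify
v=pose
p=disp2w(v,[[-.0212,.0004,.109]])[0]
for th in(1.84,1.87):
    arm.reach(p,rv(v[2]+np.pi/2-th)); print(th,np.round(arm.current_wrist_torque(),2),np.round(arm.current_force(),1))
arm.hold(.3)
r=rv(v[2]+np.pi/2-1.72)
arm.reach(p,r); print("relax",np.round(arm.current_wrist_torque(),2),np.round(arm.current_force(),1))
p[2]=.17; arm.move_l(p,r,.08)
r=rv(v[2]+np.pi/2)
p=disp2w(v,[[.05,0,.25]])[0]
arm.reach(p,r); arm.hold(.3)
print(arm.current_t())
d={n:arm.grab_frame(n) for n in("wrist","side")}
pickle.dump(d,open("p5.pkl","wb"))
im=cv2.cvtColor(rectify(d["wrist"],v,.12),cv2.COLOR_RGB2BGR)
a=cv2.cvtColor(d["side"]["frame"],cv2.COLOR_RGB2BGR)
cv2.imwrite("pics/c5.png",np.hstack([cv2.resize(a[110:310,170:370],(360,360),interpolation=2),cv2.resize(im,(430,322),interpolation=2)[:, :][np.r_[0:322,[321]*38]]]))
cv2.imwrite("pics/w5.png",cv2.cvtColor(d["wrist"]["frame"],cv2.COLOR_RGB2BGR))
E
sed -i 's/p3.pkl/p5.pkl/;s/rect3.png/rect5.png/' rect.py; python3 rect.py
```

```text
1.84 [0.43 0.46 3.48] [-2.8  2.9  1.9]
1.87 [ 0.67 -0.75  3.69] [ 3.   4.9 -2.6]
relax [ 0.86 -0.25  0.13] [ 1.7  5.7 -1.4]
22.3667
blue ((157.6702423095703, 123.96427917480469), (166.88731384277344, 167.45913696289062), 178.04339599609375)
slot ((157.5, 125.5), (135.0, 59.0), 90.0)
```

```bash
sleep 10
```

```text
(no output)
```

View pics/c5.png

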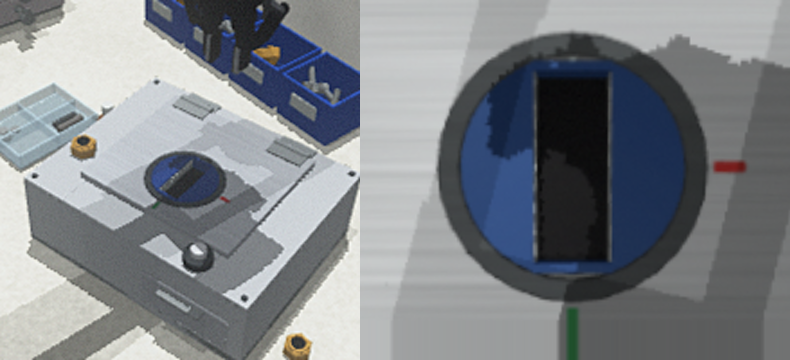

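View pics/w5.png

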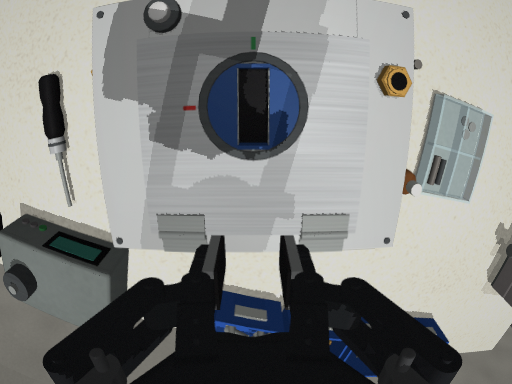

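The slot now measures 90° and points at the green mark. The hatch looks flat, and the drawer, the button and the loose things look untouched. The arm is clear, so I'll hand in.

```bash
python3 - <<'E'
from workcell import arm
print(arm.current_t(),arm.current_force(),arm.current_tcp_pos()); arm.job_done()
E
```

```text
22.4667 [ 0.00283215 -0.00375857 -0.22128722] [0.62462514 0.04397145 0.2499918 ]
the job is handed in; nothing more can be done
```

The hatch is pushed shut and the blue fastener is turned clockwise to its stop. I handed the job in at 22.5 s with the arm clear of the scene; the interface gives no verdict.

- **Hatch:** I pushed it down near its free edge until it met a rigid stop at about 25 N, with the fingertips at 117.4 mm against the expected 118 mm face height. The fastener was still near 0.03 rad then. The force reading stayed near zero on the way down, so I judged "shut" from the rigid contact and the pictures.
- **Fastener:** With the fingertips 11 mm deep in the slot, I turned until the torque rose to about 3.7 N m at the stop. The final wrist picture shows the slot at 90° (1.57 rad), pointing at the green mark.
- **Surroundings:** In the last pictures the button and drawer look untouched. The loose things in view look where they were, judged by eye rather than measured.
- **Disagreement:** The fastener centre from the wrist camera differed by about 2 mm from my fit to the top and side pictures. I aimed between the two, and the fingertips went in without contact.

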